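Hang the bench meter on the spring-balanced swing arm

ROBOT

A 7-joint arm with a two-finger parallel gripper is mounted at the origin on the work surface. World frame = base frame: x ahead of the robot, y to its left, z up, the work surface at z = 0. Lengths are in m, angles in degrees, forces in N, time in s.
With the tool pointing down it reaches from about 0.425 to 0.875 m from the base axis. Payload 4.7 kg.
Tool frame: the origin (TCP) lies at the very end of the fingers, on their centre line; the grasp point (between the pads) lies 19 mm behind it (env.grip_point_offset is the distance from the TCP to the grasp point, in m); z points along the fingers, y is the line along which they close (so a half turn about z gives the same grasp; the last joint's range is limited). The gripper opens to 87 mm and grips with 3 to 60 N. Pads are 19 mm wide; open, the fingers measure 117 mm over their backs; the gripper's body (75 mm by 190 mm) begins 51 mm behind the grasp point.
Start: joints at [-71.098, 18.392, -4.016, 83.108, 1.295, 78.541, -3.26], TCP at [0.202, 0.618, 0.19] pointing down, gripper open.
Joint ranges: [-163.93, 163.93], [-17.29, 119.83], [-79.2, 71.16], [3.27, 140.29], [-89.18, 269.18], [5.43, 117.66], [-154.24, 154.24]. Speed limits (degrees/s): [147.25, 147.25, 180, 180, 180, 180, 180].

INTERFACE

Orientations are given as [roll, pitch, yaw] about the fixed x, y, z axes, in that order (R = Rz(yaw) Ry(pitch) Rx(roll)).
In Python, from cell import env gives the robot as it stands.
- The arm moves only by the tool jog_arm, never from a script. Its argument "motion" is a list of rows, each an object of numbers: "x", "y", "z": the shift along the tool's x, y, z in cm; "ax", "ay", "az": the turn, a rotation vector about the tool's x, y, z in degrees. In form: [{"x": .., "y": .., "z": .., "ax": .., "ay": .., "az": ..}, ...]. A call has exactly 5 rows; each row shifts and turns the commanded pose from where the row before left it, along the tool's axes as they then stand; what a row does not reach is not made up. A row lasts 1/10 s, in which the tool goes at most 50 mm and 8.59 degrees, less where a joint would pass 70% of its speed; a pose out of reach is approached as far as the arm can. A call is refused whole if a number of a shift passes 5 or a number of a turn 8.59, either way. A call with a gripper value outside its range is refused whole. "claw" is the gripper command: -1 is shut, 1 is fully open, values between are in proportion, set as the call begins (left out, the last holds). The fingers move at their own pace and stop on an object; "squeeze" is the grip in N (left out, the last holds). Time passes only in rows, so rows that do not move let the fingers close, or fill a call up. It gives the time, the measured TCP pose, the force, the opening and the grip force at its end, in the units of the state.
- env.get_obs(): the state, without advancing time (a new reading comes with each control period).
- env.read_camera(name): name is "scene" or "top" or "wrist"; returns the picture (420x560x3 uint8, red, green, blue); there is no depth.
- env.camera_params(name): a dict with "fx", "fy", "cx", "cy" (pixels), "k1" (the pictures are not rectified: a ray, as slopes to the right and down, at radius r is drawn at 1 + k1 r^2 times it, then the intrinsics apply), "extrinsics" (4x4, takes a point from world to camera coordinates). Camera axes: x right, y up, looking along -z (the intrinsics and any distortion apply to the point x, -y, -z); pixel columns grow to the right and rows downward; lengths in m; the calibration is good to about 2 mm. A picture is of the moment at which its call begins: read the wrist's pose just before it. camera_params takes no time and is no camera call; for the wrist camera it gives the pose at the moment of the call.
- env.sign_off(): hands the job in; it is judged then, once.
The state is a dict: "time_s": time; "qpos": joint angles; "joint_velocities": joint speeds; "effort": joint torques, N m; "tool_pos": TCP position; "tool_rot": TCP orientation; "force": force on the tool from outside, world axes, zero at the start; "wrist_torque": the same for the moment, N m; "grip_width": finger opening in m; "grasp_force": force on a finger pad.
Only numpy, scipy, OpenCV 4.12 (cv2) and the standard library are available. Lean on these libraries where they do the work, as an engineer would, in place of code of your own. Each camera call takes 0.05 s, during which the arm holds its last target. There are 200 camera calls.

TASK

Pick up the bench meter by the grip on its handle and hang the handle on the hook of the spring-balanced swing arm. Lower it until the arm has sunk and carries the whole weight, wait while still holding it until arm and meter are at rest, and only then let go, so that the meter neither drops nor springs up. Handle the arm gently, never force it down to its bottom stop, and leave the adapter box, mug and parts tray where they are.

Things in the scene. Friction and masses are not known exactly. Their poses are not given: they have to be found in the camera images.
- meter: Grey bench meter standing on the bench, under 0.8 kg (not known beforehand). Case 46 deep (its x) x 90 wide (y) x 62 high. Over it a handle of 8 mm round steel bar: two uprights at y = +26 and -26 (centres) and a level crossbar along y. The opening under the crossbar is 44 wide, 42 high. Origin: centre of the underside; z up; display faces -x. Either side may face out when hung
- bail (a point): middle of the underside of the meter's crossbar, 104 mm above the meter's origin: the point that rests in the hook. Axes as the meter's
- grip (a point): centre of the black grip block on top of the crossbar, 126 mm above the meter's origin. Block 14 (meter's x) x 30 (meter's y) x 28 high, from 8 to 36 mm above the crossbar's underside. Hold it from above across its 30 mm (fingers closing along the meter's y), fingertips no lower than the crossbar's underside, to stay clear of the hook
- hook: upturned hook of 8 mm round steel bar at the swing arm's free end. Origin: top of its bottom (saddle), where the crossbar rests, about 274 mm above the bench at the start. x points back along the arm to the post, z up, y along the crossbar when hung; it pitches with the arm. Saddle flat 15 mm long in x; bar's underside at z = -8; behind the saddle, from x = +40, the beam: 18 wide, top at z = +25
- hook_tip (a point): top of the hook's free, upturned end, 17 mm before (-x) and 16 mm above the saddle (hook's axes). The handle goes over it, crossbar above the tip and case below the bar, moving towards the post until the crossbar is over the saddle, then down. Axes as the hook's
- beam (a point): middle of the arm's white beam. The arm points towards the robot from a fixed steel post at the far side (28 mm thick, head up to 230 high, round foot of 120 mm diameter). It sinks about a level pivot on the post's axis, 205 above the bench and 280 from the saddle, and a side push of about 1 N at the hook swings it about the post; it stays where it is left
- beam_end (a point): free end of the beam, where the hook begins, 40 mm behind the saddle. Unloaded, the arm starts at its upper stop, 0.25 rad above level. Its spring yields above about 1 N on the hook, then lets the saddle sink about 22 mm for each further newton (45 N/m). Lightly damped: it bounces if loaded or freed suddenly. Bottom stop: saddle 114 mm above the bench
- adapter: white metal adapter box, 130 x 80 x 45 high, leave alone; origin: centre of the underside
- mug: white mug, 80 mm across, 90 high, leave alone; origin: centre of the underside
- parts_tray: black open parts tray, 80 x 120 x 30 high, leave alone; origin: centre of the underside
Things that resemble listed ones, but are neither listed nor needed, are in the scene too. Leave any red look-alike of the meter alone.

How it is judged (in metres and radians):
On the way, in this order (a step that is already met when the one before it is completed fails the run):
1. the meter is lifted clear of the bench in the gripper (height (world z) of meter above 0.03 m and contact force between the fingers and meter above 0.5 N), for 0.2 s.
2. the crossbar is in the hook, the arm has sunk under the meter and is at rest, the gripper still holding (distance between bail and hook below 0.02 m and contact force between hook and meter above 1.5 N and height (world z) of hook below 0.258 m and linear speed of hook below 0.012 m/s and contact force between the fingers and meter above 0.3 N), for 0.3 s.
At the end, for the whole second after the job is handed in: The meter hangs from the hook alone, released: middle of the crossbar's underside within 20 mm of the saddle, hook carrying over 1.5 N, saddle sunk to between 256 and 126 mm above the bench and at rest (under 12 mm/s), meter upright within 0.3 rad, slower than 0.04 m/s and clear of the bench (distance between bail and hook below 0.02 m and contact force between hook and meter above 1.5 N and height (world z) of hook between 0.126 and 0.256 m and linear speed of hook below 0.012 m/s and linear speed of meter below 0.04 m/s and angle between meter's own z axis and vertical below 0.3 rad and height (world z) of meter above 0.01 m); the robot touches nothing.
It fails at once if the meter, not held by the gripper, drops, springs up or bounces (faster than 0.08 m/s) (contact force between the fingers and meter below 0.05 N and linear speed of meter above 0.08 m/s).
It fails at once if the arm is forced down to its bottom stop (saddle below 120 mm) (height (world z) of hook below 0.12 m).
It fails at once if the meter is pressed against the hook with more than 20 N (contact force between hook and meter above 20 N).
It fails at once if the adapter box, the mug or the parts tray is moved by more than 20 mm (distance of any of adapter, mug, parts_tray from where it was at the start of the episode above 0.02 m).
It also fails if it takes over 67 s, if anything falls off the work surface, if the arm or the gripper's body presses on something with over 40 N, if the wrist force passes 120 N, or if a joint passes its speed limit or range.

## Working session

There is one attempt and no reset: what is moved stays moved. The work goes in short steps, Python scripts to look and compute and a tool call to move; the robot and the scene stay as the last step left them, time stands still between calls to the robot, and variables do not carry over. Pictures are saved under pics/ and viewed, at most 10 in all, crops included, and the job is handed in when it is done.

Besides the shell and the picture viewer there is one more tool, called after "Call:" as a command line: name --argument value ..., lists and objects as JSON in quotes. jog_arm: Moves the arm, as the interface text tells. Its arguments: {"type":"object","properties":{"motion":{"type":"array"},"claw":{"type":"number"},"squeeze":{"type":"number"}},"required":["motion"]}

```bash
mkdir -p pics; ls; cat > h.py <<'E'
import numpy as np, cv2
from cell import env
def ray(p,uv):
    x=(uv[0]-p['cx'])/p['fx']; y=(uv[1]-p['cy'])/p['fy']
    rd=np.hypot(x,y); r=rd
    for _ in range(20): r=rd/(1+p['k1']*r*r)
    s=r/rd if rd>0 else 1
    d=np.array([x*s,-y*s,-1]); E=np.array(p['extrinsics']); R=E[:3,:3]; 
    o=-R.T@E[:3,3]; d=R.T@d
    return o,d/np.linalg.norm(d)
def plane(p,uv,z):
    o,d=ray(p,uv); return o+d*(z-o[2])/d[2]
def tri(p1,a,p2,b):
    o1,d1=ray(p1,a);o2,d2=ray(p2,b)
    s=np.linalg.lstsq(np.c_[d1,-d2],o2-o1,rcond=None)[0]
    A=o1+s[0]*d1;B=o2+s[1]*d2
    return (A+B)/2,np.linalg.norm(A-B)
def proj(p,X):
    E=np.array(p['extrinsics']);c=E[:3,:3]@np.array(X)+E[:3,3]
    x=c[0]/-c[2];y=-c[1]/-c[2];k=1+p['k1']*(x*x+y*y)
    return np.array([p['cx']+p['fx']*x*k,p['cy']+p['fy']*y*k])
def shot(n,f):
    im=env.read_camera(n); cv2.imwrite('pics/'+f,im[:,:,::-1]); return im
E
python3 - <<'E'
from h import *
for n in['scene','top','wrist']:
    p=env.camera_params(n); shot(n,n+'0.png'); print(n,ray(p,(p['cx'],p['cy'])),p['fx'],p['k1'])
print(env.get_obs())
E
```

```text
pics
scene (array([ 1.20668309, -0.08616738,  0.84469078]), array([-0.68338679,  0.03685266, -0.72912576])) 379.97722883281926 -0.007097410053948339
top (array([ 0.50226891, -0.04729645,  1.45577987]), array([ 0.08023329, -0.01381244, -0.99668041])) 408.6590001139013 -0.002737986552621898
wrist (array([0.12236809, 0.64364254, 0.38310527]), array([ 0.28557375, -0.09557844, -0.95357873])) 304.8733777454572 -0.002112478898226706
{'time_s': 0.15, 'qpos': array([-71.09644527,  18.42916512,  -4.01725064,  83.16049325,
         1.29607746,  78.54223956,  -3.2588673 ]), 'joint_velocities': array([-0.01464831, -0.08419257,  0.06655994, -0.25427656, -0.06659611,
        0.04684867,  0.15198766]), 'effort': array([ 4.70492869e-04, -4.91790104e+01, -4.04143129e-01, -3.12878680e+01,
       -6.38189446e-02,  4.04700253e-02,  1.24764138e-04]), 'tool_pos': array([0.20177872, 0.61737274, 0.18930019]), 'tool_rot': array([-1.79913391e+02,  5.74046487e-03,  1.61908858e+02]), 'force': array([-0.43264011, -0.49832512,  0.15228631]), 'wrist_torque': array([-0.03373139,  0.01831373,  0.01640298]), 'grasp_force': 0.0, 'grip_width': 0.08715689473975859}
```

View pics/scene0.png

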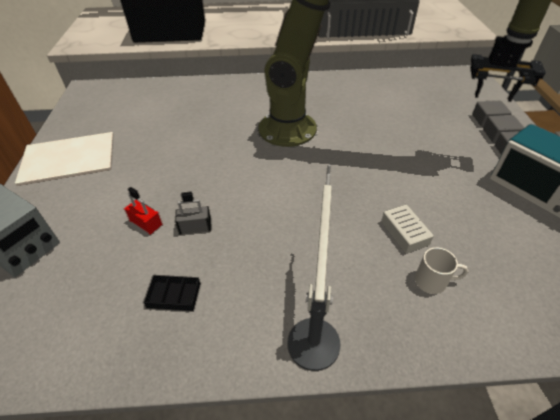

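View pics/top0.png

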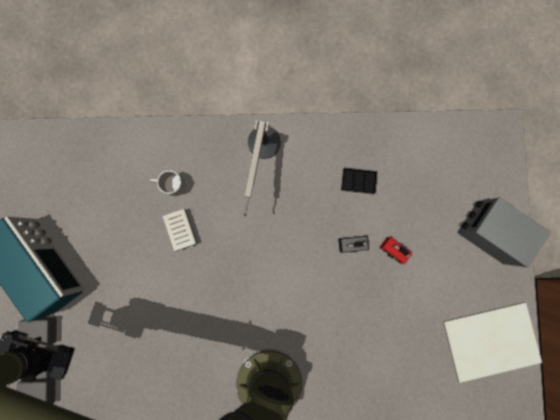

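Candidates for the meter are the grey one with a handle (scene 193,218; top 354,243), the red look-alike (scene 143,215; top 396,250), and the big grey and teal instruments (scene 20,235 and 535,170). The small grey one fits the description. The swing arm's hook tip is at scene (328,170), top (246,212). I'll check this with a close crop.

```bash
python3 - <<'E'
import cv2,numpy as np
s=cv2.imread('pics/scene0.png');t=cv2.imread('pics/top0.png')
c=lambda im,x,y,w=50,h=37:cv2.resize(im[y-h:y+h,x-w:x+w],(400,296),interpolation=cv2.INTER_CUBIC)
cv2.imwrite('pics/crop.png',np.vstack([np.hstack([c(s,180,212),c(t,365,243)]),np.hstack([c(s,325,190),c(t,255,190)])]))
E
```

```text
(no output)
```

View pics/crop.png

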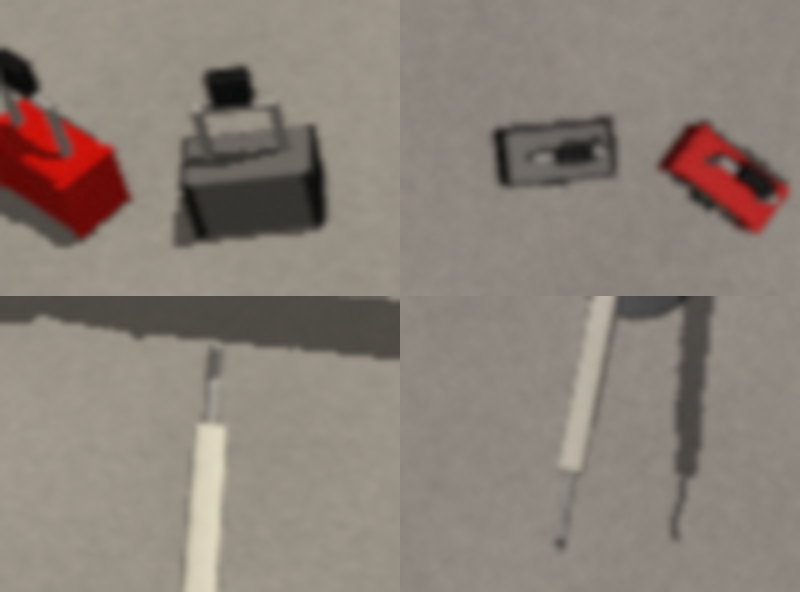

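The choice is confirmed: the grey meter has its grip at scene (187,197), top (359,244), and is nearly aligned with y. The red one stands beside it. The hook tip is at scene (329,166), top (245,215). The beam end is at scene (328,185), top (247.5,196.5).

```bash
python3 - <<'E'
from h import *
s=env.camera_params('scene');t=env.camera_params('top')
for n,a,b in[('grip',(187.2,196.7),(358.75,244)),('tip',(329,165.8),(245,215)),('beamend',(327.8,185),(247.5,196.5))]:
    print(n,tri(s,a,t,b))
S=lambda c:(c[0]/4+315-100,c[1]/4+206)
c=[plane(t,S(u),.062) for u in[(495,128),(613,118),(616,180),(500,187)]]
print(np.round(c,3)); 
for a,b in((0,1),(3,2)): d=c[b]-c[a];print(np.degrees(np.arctan2(d[0],-d[1])), np.linalg.norm(d))
print('centre',np.mean(c,0))
print('grip plane',plane(t,(358.75,244),.14))
# post foot & beam dir
im=cv2.imread('pics/top0.png'); 
print('red',plane(t,(396,250),.05),'tray',plane(t,(359,181),.03), 'foot',plane(t,(263.5,141),.01))
print('beam far end',plane(t,(263,124),.205),'mid', plane(t,(255.5,165),.25))
E
```

```text
grip (array([ 0.47099214, -0.30406235,  0.1252841 ]), np.float64(0.0021918087011028055))
tip (array([0.56500081, 0.05071599, 0.29137572]), np.float64(0.004148386216208746))
beamend (array([0.6183978 , 0.04215613, 0.28346116]), np.float64(0.001712867971822451))
[[ 0.492 -0.25   0.062]
 [ 0.498 -0.351  0.062]
 [ 0.445 -0.351  0.062]
 [ 0.442 -0.253  0.062]]
3.491679329543827 0.1011968781736594
2.074068224322315 0.0989865667331705
centre [ 0.46897803 -0.30123871  0.062     ]
grip plane [ 0.47144722 -0.30232023  0.14      ]
red [ 0.445872   -0.44711287  0.05      ] tray [ 0.68968051 -0.33284639  0.03      ] foot [0.84433064 0.00142694 0.01      ]
beam far end [ 0.85206704 -0.00460153  0.205     ] mid [0.71537583 0.01853602 0.25      ]
```

Call:
jog_arm --motion '[{"z":-4,"az":-4.2},{"z":-4,"az":-4.2},{"z":-4,"az":-4.2},{"z":-4,"az":-4.2},{"z":-4,"az":-4.2}]' --claw 1 --squeeze 20

```text
$.motion[0]: bad value
```

Call:
jog_arm --motion '[{"x":0,"y":0,"z":-4,"ax":0,"ay":0,"az":-4.2},{"x":0,"y":0,"z":-4,"ax":0,"ay":0,"az":-4.2},{"x":0,"y":0,"z":-4,"ax":0,"ay":0,"az":-4.2},{"x":0,"y":0,"z":-4,"ax":0,"ay":0,"az":-4.2},{"x":0,"y":0,"z":-4,"ax":0,"ay":0,"az":-4.2}]' --claw 1 --squeeze 20

```text
time_s: 0.65
tool_pos: [0.2018, 0.6175, 0.3916]
tool_rot: [-180.0, -0.0, -176.9]
force: [0.3, 0.6, 0.8]
grip_width: 0.0873
grasp_force: 0.0
```

Call:
jog_arm --motion '[{"x":-3.4,"y":-3.5,"z":0,"ax":0,"ay":0,"az":0},{"x":-3.4,"y":-3.5,"z":0,"ax":0,"ay":0,"az":0},{"x":-3.4,"y":-3.5,"z":0,"ax":0,"ay":0,"az":0},{"x":-3.4,"y":-3.5,"z":0,"ax":0,"ay":0,"az":0},{"x":-3.4,"y":-3.5,"z":0,"ax":0,"ay":0,"az":0}]'

```text
time_s: 1.15
tool_pos: [0.3817, 0.4501, 0.39]
tool_rot: [-180.0, -0.0, -177.1]
force: [1.2, 0.2, 0.4]
grip_width: 0.0871
grasp_force: 0.0
```

Call:
jog_arm --motion '[{"x":-2,"y":-4.5,"z":0,"ax":0,"ay":0,"az":0},{"x":-2,"y":-4.5,"z":0,"ax":0,"ay":0,"az":0},{"x":-2,"y":-4.5,"z":0,"ax":0,"ay":0,"az":0},{"x":-2,"y":-4.5,"z":0,"ax":0,"ay":0,"az":0},{"x":-2,"y":-4.5,"z":0,"ax":0,"ay":0,"az":0}]'

```text
time_s: 1.65
tool_pos: [0.4923, 0.23, 0.3901]
tool_rot: [180.0, -0.0, -177.1]
force: [0.3, -0.4, -0.1]
grip_width: 0.0871
grasp_force: 0.0
```

Call:
jog_arm --motion '[{"x":-0.5,"y":-4.9,"z":0,"ax":0,"ay":0,"az":0},{"x":-0.5,"y":-4.9,"z":0,"ax":0,"ay":0,"az":0},{"x":0,"y":-4.9,"z":0,"ax":0,"ay":0,"az":0},{"x":0,"y":-4.9,"z":0,"ax":0,"ay":0,"az":0},{"x":0,"y":-4.9,"z":0,"ax":0,"ay":0,"az":0}]'

```text
time_s: 2.15
tool_pos: [0.5139, -0.0141, 0.39]
tool_rot: [180.0, 0.0, -177.1]
force: [1.3, -0.1, -0.4]
grip_width: 0.0871
grasp_force: 0.0
```

Call:
jog_arm --motion '[{"x":0,"y":-4.9,"z":0,"ax":0,"ay":0,"az":0},{"x":0,"y":-4.9,"z":0,"ax":0,"ay":0,"az":0},{"x":0,"y":-4.9,"z":0,"ax":0,"ay":0,"az":0},{"x":0,"y":-4.9,"z":0,"ax":0,"ay":0,"az":0},{"x":0,"y":-4.9,"z":0,"ax":0,"ay":0,"az":0}]'

```text
time_s: 2.65
tool_pos: [0.5264, -0.2584, 0.3902]
tool_rot: [180.0, 0.0, -177.1]
force: [0.9, -0.3, 0.6]
grip_width: 0.0868
grasp_force: 0.0
```

Call:
jog_arm --motion '[{"x":1.9,"y":-1.4,"z":3,"ax":0,"ay":0,"az":0},{"x":1.9,"y":-1.4,"z":3,"ax":0,"ay":0,"az":0},{"x":1.9,"y":-1.4,"z":3,"ax":0,"ay":0,"az":0},{"x":0,"y":0,"z":3,"ax":0,"ay":0,"az":0},{"x":0,"y":0,"z":0,"ax":0,"ay":0,"az":0}]'

```text
time_s: 3.15
tool_pos: [0.4692, -0.3005, 0.2662]
tool_rot: [179.8, -0.3, -177.2]
force: [0.1, 0.1, -0.4]
grip_width: 0.0871
grasp_force: 0.0
```

```bash
python3 - <<'E'
from h import *
o=env.get_obs();w=env.camera_params('wrist');im=shot('wrist','w1.png')
print(o['tool_pos'],o['tool_rot'])
print('pred grip top',proj(w,[.471,-.303,.14]),'tip',proj(w,np.append(o['tool_pos'][:2],.14)))
np.save('w1.npy',w,allow_pickle=True)
E
```

```text
[ 0.46916756 -0.30049862  0.26622438] [ 179.76454591   -0.3484022  -177.17180355]
pred grip top [278.18187227 195.23944657] tip [280.56253424 193.71145306]
```

View pics/w1.png

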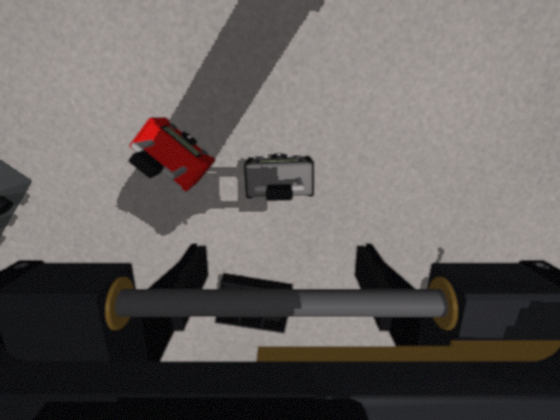

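```bash
python3 - <<'E'
from h import *
w=np.load('w1.npy',allow_pickle=True).item();im=cv2.imread('pics/w1.png')
g=im.max(2); m=np.zeros_like(g); m[183:204,255:302]=(g[183:204,255:302]<40)
ys,xs=np.nonzero(m);print(xs.min(),xs.max(),ys.min(),ys.max(),xs.mean(),ys.mean(),len(xs))
for r in range(180,206,2):print(r,g[r,258:300:3])
yb=[(265.0,199.5),(292.5,199.5)]
r=cv2.minAreaRect(np.c_[xs,ys].astype(np.float32));print(r)
c=r[0];print('z.13',plane(w,c,.132),'bottom edge z.14',plane(w,(c[0],ys.max()+.5),.14),'L/R',plane(w,(xs.min()-.5,195),.14),plane(w,(xs.max()+.5,195),.14))
print('bench rays', [plane(w,u,.062)for u in((245,198),(313,197))],[plane(w,u,.062)for u in((246,157),(312,156))])
E
```

```text
266 291 184 199 278.33862433862436 191.33597883597884 378
180 [60 59 59 60 59 62 60 76 80 67 63 64 62 58]
182 [63 57 61 61 59 59 58 57 59 57 56 60 81 64]
184 [ 65  63  59  52  38  34  35  33  33  33  31  56 112  90]
186 [ 76  77  75  34  12  10  17  13  15  12   6  67 143 145]
188 [ 89  90  85  32  14   9  11  11  14   9  16  71 165 167]
190 [ 87  85  80  21  17  12  18  19  14  14  16  48 138 140]
192 [ 65  67  59  18  16  16  20  13  21  21  19  27 108 112]
194 [ 57  57  50  18  17  18  17  20   8  18  14  28  98 102]
196 [ 62  64  61  17  15  13  20  13  18  19  15  36 130 140]
198 [ 80  81  78  25  16  17  21  20  18  22  21  60 145 153]
200 [ 82  82  82  72  76  74  82  94  96  94  95 127 152 158]
202 [ 83  84  85 120 143 143 147 151 153 149 150 154 154 158]
204 [ 84  86  83 124 152 150 154 151 155 154 148 152 152 156]
((278.5, 191.5), (15.0, 25.0), 90.0)
z.13 [ 0.46880154 -0.30278743  0.132     ] bottom edge z.14 [ 0.47577979 -0.30243441  0.14      ] L/R [ 0.47138344 -0.31676798  0.14      ] [ 0.47004683 -0.2885614   0.14      ]
bench rays [array([ 0.49744207, -0.3471531 ,  0.062     ]), array([ 0.4916882 , -0.25526974,  0.062     ])] [array([ 0.44213022, -0.34660379,  0.062     ]), array([ 0.43673225, -0.26094003,  0.062     ])]
```

The picture shows the grey meter's grip at (278.5,191.5), almost exactly under the tool. The red one is at (172,155) and well clear. I'll descend.

Call:
jog_arm --motion '[{"x":0,"y":-0.2,"z":3,"ax":0,"ay":0,"az":0},{"x":0,"y":0,"z":3,"ax":0,"ay":0,"az":0},{"x":0,"y":0,"z":3,"ax":0,"ay":0,"az":0},{"x":0,"y":0,"z":3,"ax":0,"ay":0,"az":0},{"x":0,"y":0,"z":1.2,"ax":0,"ay":0,"az":0}]'

```text
time_s: 3.7
tool_pos: [0.4724, -0.3025, 0.1372]
tool_rot: [180.0, -0.1, -177.0]
force: [-0.0, -0.2, -0.8]
grip_width: 0.087
grasp_force: 0.0
```

Call:
jog_arm --motion '[{"x":0,"y":0,"z":0,"ax":0,"ay":0,"az":0},{"x":0,"y":0,"z":0,"ax":0,"ay":0,"az":0},{"x":0,"y":0,"z":0,"ax":0,"ay":0,"az":0},{"x":0,"y":0,"z":0,"ax":0,"ay":0,"az":0},{"x":0,"y":0,"z":0,"ax":0,"ay":0,"az":0}]'

```text
time_s: 4.2
tool_pos: [0.4725, -0.3039, 0.1391]
tool_rot: [-180.0, 0.1, -177.1]
force: [1.2, 0.9, 0.3]
grip_width: 0.0869
grasp_force: 0.0
```

Call:
jog_arm --motion '[{"x":0.2,"y":0.1,"z":0.8,"ax":0,"ay":0,"az":0},{"x":0,"y":0,"z":0.8,"ax":0,"ay":0,"az":0},{"x":0,"y":0,"z":0.7,"ax":0,"ay":0,"az":0},{"x":0,"y":0,"z":0,"ax":0,"ay":0,"az":0},{"x":0,"y":0,"z":0,"ax":0,"ay":0,"az":0}]'

```text
time_s: 4.7
tool_pos: [0.4697, -0.3027, 0.1147]
tool_rot: [180.0, -0.0, -177.1]
force: [0.2, -0.3, 0.5]
grip_width: 0.087
grasp_force: 0.0
```

Call:
jog_arm --motion '[{"x":0,"y":0,"z":0,"ax":0,"ay":0,"az":0},{"x":0,"y":0,"z":0,"ax":0,"ay":0,"az":0},{"x":0,"y":0,"z":0,"ax":0,"ay":0,"az":0},{"x":0,"y":0,"z":0,"ax":0,"ay":0,"az":0},{"x":0,"y":0,"z":0,"ax":0,"ay":0,"az":0}]' --claw -1 --squeeze 25

```text
time_s: 5.2
tool_pos: [0.47, -0.3027, 0.1153]
tool_rot: [180.0, 0.0, -177.1]
force: [-0.6, 0.3, 0.7]
grip_width: 0.0547
grasp_force: 0.0
```

Call:
jog_arm --motion '[{"x":0,"y":0,"z":0,"ax":0,"ay":0,"az":0},{"x":0,"y":0,"z":0,"ax":0,"ay":0,"az":0},{"x":0,"y":0,"z":0,"ax":0,"ay":0,"az":0},{"x":0,"y":0,"z":0,"ax":0,"ay":0,"az":0},{"x":0,"y":0,"z":0,"ax":0,"ay":0,"az":0}]'

```text
time_s: 5.7
tool_pos: [0.47, -0.3027, 0.1152]
tool_rot: [180.0, 0.0, -177.1]
force: [-0.3, 0.5, 0.5]
grip_width: 0.0149
grasp_force: 0.0
```

```bash
python3 - <<'E'
from h import *
o=env.get_obs();print(o['tool_pos'],o['grip_width'],o['grasp_force'])
s=shot('scene','s2.png');t=shot('top','t2.png');w=shot('wrist','w2.png')
ts=env.camera_params('scene');P=proj(ts,[.47,-.303,.12]);Q=proj(env.camera_params('top'),[.47,-.303,.12])
c=lambda im,p,w=40,h=40:cv2.resize(im[int(p[1])-h:int(p[1])+h,int(p[0])-w:int(p[0])+w,::-1],(400,400),interpolation=cv2.INTER_CUBIC)
cv2.imwrite('pics/c2.png',np.hstack([c(s,P),cv2.resize(w[:,:,::-1],(400,400))]))
print(P,Q)
E
```

```text
[ 0.46995628 -0.30268791  0.11515675] 0.014883486589760991 0.0
[187.59329679 197.80242093] [357.78383418 244.32443718]
```

View pics/c2.png

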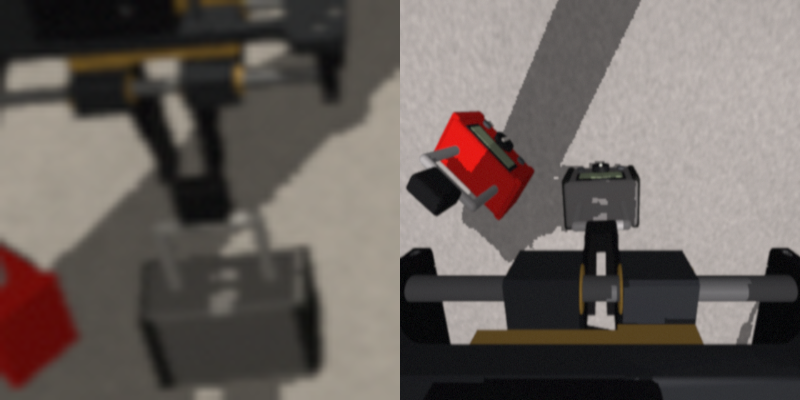

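The crop shows the fingers meeting the block at (203,200) in the left half, but the width is below 30 mm. I'll check whether they are still closing.

```bash
python3 - <<'E'
from h import *
o=env.get_obs();print(o['time_s'],o['tool_pos'],o['grip_width'],o['grasp_force'])
s=env.read_camera('scene')[:,:,::-1];w=env.read_camera('wrist')[:,:,::-1]
o=env.get_obs();print(o['time_s'],o['grip_width'],o['grasp_force'])
pw=env.camera_params('wrist');print([proj(pw,[.47,-.303,z]) for z in(.104,.115,.14)])
print(pw['extrinsics'], ray(pw,(280,210))[0]-o['tool_pos'])
c=lambda im,x0,y0,n=60:cv2.resize(im[y0:y0+n,x0:x0+n],(400,400),interpolation=cv2.INTER_CUBIC)
cv2.imwrite('pics/c3.png',np.hstack([c(s,157,165,60),c(w,220,160,120)]))
E
```

```text
5.85 [ 0.46994788 -0.30271074  0.11513821] 0.0039011891398925956 0.0
5.95 0.0017211907963444266 0.0
[array([280.58386803, 233.26323869]), array([280.55922414, 239.30585948]), array([280.4929073 , 255.56734284])]
[[-4.98067999e-02  9.98758869e-01 -6.17437942e-05  3.25696133e-01]
 [-9.52428495e-01 -4.75149749e-02 -3.01035363e-01  4.46536075e-01]
 [-3.00664672e-01 -1.49348015e-02  9.53612975e-01 -1.83133603e-01]
 [ 0.00000000e+00  0.00000000e+00  0.00000000e+00  1.00000000e+00]] [-0.08351674 -0.0040795   0.19390444]
```

View pics/c3.png

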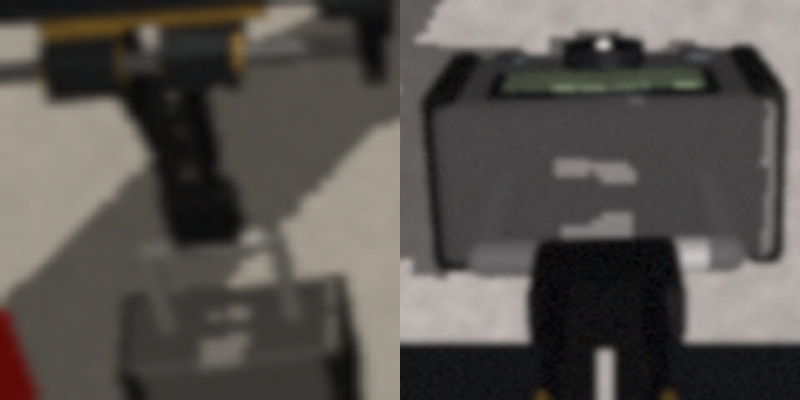

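```bash
python3 - <<'E'
from h import *
s=env.read_camera('scene')[:,:,::-1];w=env.read_camera('wrist')[:,:,::-1]
b=lambda im:(255*np.clip(im/90.,0,1)**.6).astype(np.uint8)
c=lambda im,x0,y0,n=60:cv2.resize(b(im[y0:y0+n,x0:x0+n]),(400,400),interpolation=cv2.INTER_LINEAR)
cv2.imwrite('pics/c4.png',np.hstack([c(s,165,165,50),c(w,230,210,100)]))
o=env.get_obs();print(o['time_s'],o['grip_width'],o['grasp_force'],o['force'])
E
```

```text
6.05 0.0008159812394203293 0.0 [ 0.27050574 -0.71319957  0.47191223]
```

View pics/c4.png

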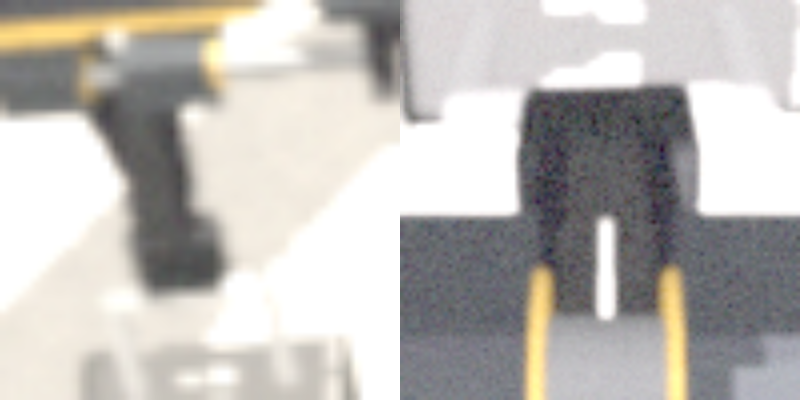

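The contrast-boosted crops show the closed fingers ending at or above the block top (row ~225 left) rather than around it. The tips seem higher than reported. I'll check this against the start image, where the tips are visible.

```bash
python3 - <<'E'
from h import *
s=env.camera_params('scene')
R=np.radians(161.9);y=np.array([np.sin(R),-np.cos(R),0]);T=np.array([.202,.6175,.190])
for z in(0,.015,.03):
  print('z+',z,[np.round(proj(s,T+[0,0,z]+k*y),1) for k in(-.0435,0,.0435)])
im=cv2.imread('pics/scene0.png');c=im[60:105,465:550]
cv2.imwrite('pics/c5.png',cv2.resize(c,(765,405),interpolation=cv2.INTER_CUBIC))
w=np.load('w1.npy',allow_pickle=True).item()
T=np.array([.4692,-.3005,.2662]);Y=np.array([-.05,.9987,0])
for z in(0,.015,.03):print('w',z,[np.round(proj(w,T+[dx,0,z]+k*Y),1) for k in(-.0435,.0435) for dx in (-.009,.009)])
E
```

```text
z+ 0 [array([473.5, 105.1]), array([488.1, 106.9]), array([502.9, 108.8])]
z+ 0.015 [array([475.2, 100.9]), array([490. , 102.7]), array([504.9, 104.5])]
z+ 0.03 [array([477. ,  96.6]), array([491.9,  98.4]), array([506.9, 100.2])]
w 0 [array([217.7, 227.3]), array([218. , 251.5]), array([345.5, 227. ]), array([342.6, 251.1])]
w 0.015 [array([213.1, 235.7]), array([213.6, 261.4]), array([350.4, 235.3]), array([347.2, 261. ])]
w 0.03 [array([207.7, 245.5]), array([208.4, 272.9]), array([356., 245.]), array([352.4, 272.4])]
```

View pics/c5.png

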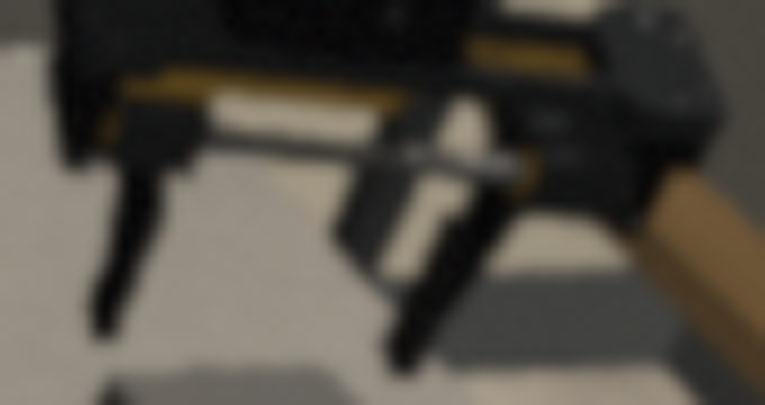

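The start picture puts the tips at (476,97) and (510,101), which matches a point about 29 mm above the reported TCP. The wrist view agrees at 30 mm. So the real fingertip height is the reported z plus about 29 mm. I'll open, go down 29 mm more and close.

Call:
jog_arm --motion '[{"x":0,"y":0,"z":0,"ax":0,"ay":0,"az":0},{"x":0,"y":0,"z":0,"ax":0,"ay":0,"az":0},{"x":0,"y":0,"z":0,"ax":0,"ay":0,"az":0},{"x":0,"y":0,"z":0,"ax":0,"ay":0,"az":0},{"x":0,"y":0,"z":0,"ax":0,"ay":0,"az":0}]' --claw 1

```text
time_s: 6.55
tool_pos: [0.47, -0.3028, 0.1152]
tool_rot: [-180.0, 0.0, -177.1]
force: [0.4, 0.3, -0.6]
grip_width: 0.0327
grasp_force: 0.0
```

Call:
jog_arm --motion '[{"x":0,"y":0,"z":0,"ax":0,"ay":0,"az":0},{"x":0,"y":0,"z":0,"ax":0,"ay":0,"az":0},{"x":0,"y":0,"z":0,"ax":0,"ay":0,"az":0},{"x":0,"y":0,"z":0,"ax":0,"ay":0,"az":0},{"x":0,"y":0,"z":0,"ax":0,"ay":0,"az":0}]'

```text
time_s: 7.05
tool_pos: [0.47, -0.3027, 0.1152]
tool_rot: [180.0, 0.0, -177.1]
force: [-0.1, -0.6, -0.1]
grip_width: 0.0729
grasp_force: 0.0
```

Call:
jog_arm --motion '[{"x":0,"y":0,"z":0.7,"ax":0,"ay":0,"az":0},{"x":0,"y":0,"z":0.7,"ax":0,"ay":0,"az":0},{"x":0,"y":0,"z":0.7,"ax":0,"ay":0,"az":0},{"x":0,"y":0,"z":0.8,"ax":0,"ay":0,"az":0},{"x":0,"y":0,"z":0,"ax":0,"ay":0,"az":0}]'

```text
time_s: 7.55
tool_pos: [0.4689, -0.3021, 0.0845]
tool_rot: [179.9, -0.1, -177.1]
force: [-0.4, 1.0, 0.4]
grip_width: 0.0868
grasp_force: 0.0
```

Call:
jog_arm --motion '[{"x":0,"y":0,"z":0,"ax":0,"ay":0,"az":0},{"x":0,"y":0,"z":0,"ax":0,"ay":0,"az":0},{"x":0,"y":0,"z":0,"ax":0,"ay":0,"az":0},{"x":0,"y":0,"z":0,"ax":0,"ay":0,"az":0},{"x":0,"y":0,"z":0,"ax":0,"ay":0,"az":0}]' --claw -1 --squeeze 25

```text
time_s: 8.05
tool_pos: [0.4701, -0.3028, 0.0864]
tool_rot: [-180.0, 0.0, -177.1]
force: [0.2, -0.0, 0.4]
grip_width: 0.055
grasp_force: 0.0
```

Call:
jog_arm --motion '[{"x":0,"y":0,"z":0,"ax":0,"ay":0,"az":0},{"x":0,"y":0,"z":0,"ax":0,"ay":0,"az":0},{"x":0,"y":0,"z":0,"ax":0,"ay":0,"az":0},{"x":0,"y":0,"z":0,"ax":0,"ay":0,"az":0},{"x":0,"y":0,"z":0,"ax":0,"ay":0,"az":0}]'

```text
time_s: 8.55
tool_pos: [0.47, -0.3025, 0.0861]
tool_rot: [180.0, 0.0, -177.1]
force: [0.7, 1.3, 0.8]
grip_width: 0.0297
grasp_force: 24.9
```

The grip is good: width 29.7 mm, 25 N. Next I lift, turning towards the hook's direction.

Call:
jog_arm --motion '[{"x":0,"y":0,"z":-0.6,"ax":0,"ay":0,"az":0},{"x":0,"y":0,"z":-1.5,"ax":0,"ay":0,"az":0},{"x":0,"y":0,"z":-2,"ax":0,"ay":0,"az":0},{"x":0,"y":0,"z":-2,"ax":0,"ay":0,"az":0},{"x":0,"y":0,"z":-2,"ax":0,"ay":0,"az":0}]' --squeeze 35

```text
time_s: 9.05
tool_pos: [0.4696, -0.3029, 0.1686]
tool_rot: [-180.0, 0.0, -177.1]
force: [1.2, 0.6, -4.7]
grip_width: 0.0296
grasp_force: 35.4
```

Call:
jog_arm --motion '[{"x":0,"y":0,"z":-2.5,"ax":0,"ay":0,"az":2.6},{"x":0,"y":0,"z":-2.5,"ax":0,"ay":0,"az":2.6},{"x":0,"y":0,"z":-2.5,"ax":0,"ay":0,"az":2.6},{"x":0,"y":0,"z":-2.5,"ax":0,"ay":0,"az":2.6},{"x":0,"y":0,"z":-1.5,"ax":0,"ay":0,"az":2.5}]'

```text
time_s: 9.55
tool_pos: [0.4701, -0.3034, 0.2851]
tool_rot: [-180.0, 0.2, 169.9]
force: [0.8, -0.0, -4.5]
grip_width: 0.0299
grasp_force: 35.4
```

Call:
jog_arm --motion '[{"x":0.2,"y":2,"z":0,"ax":0,"ay":0,"az":0},{"x":0.2,"y":2.5,"z":0,"ax":0,"ay":0,"az":0},{"x":0.2,"y":2.5,"z":0,"ax":0,"ay":0,"az":0},{"x":0.2,"y":2.5,"z":0,"ax":0,"ay":0,"az":0},{"x":0.2,"y":2.5,"z":0,"ax":0,"ay":0,"az":0}]'

```text
time_s: 10.05
tool_pos: [0.4804, -0.1822, 0.2829]
tool_rot: [180.0, 0.0, 170.0]
force: [0.2, -0.8, -4.3]
grip_width: 0.0299
grasp_force: 35.4
```

Call:
jog_arm --motion '[{"x":0.2,"y":2.5,"z":0,"ax":0,"ay":0,"az":0},{"x":0.2,"y":2.5,"z":0,"ax":0,"ay":0,"az":0},{"x":0.2,"y":2.5,"z":0,"ax":0,"ay":0,"az":0},{"x":0.2,"y":2.5,"z":0,"ax":0,"ay":0,"az":0},{"x":0.2,"y":2.5,"z":0,"ax":0,"ay":0,"az":0}]'

```text
time_s: 10.55
tool_pos: [0.4924, -0.0575, 0.2829]
tool_rot: [180.0, 0.0, 170.0]
force: [0.8, -0.7, -4.4]
grip_width: 0.0296
grasp_force: 35.4
```

Call:
jog_arm --motion '[{"x":0.3,"y":2.5,"z":0,"ax":0,"ay":0,"az":0},{"x":0.3,"y":2.5,"z":0,"ax":0,"ay":0,"az":0},{"x":0.3,"y":2.5,"z":0,"ax":0,"ay":0,"az":0},{"x":0.3,"y":2.5,"z":0,"ax":0,"ay":0,"az":0},{"x":0.3,"y":2,"z":0,"ax":0,"ay":0,"az":0}]'

```text
time_s: 11.05
tool_pos: [0.4985, 0.064, 0.2828]
tool_rot: [180.0, 0.0, 170.0]
force: [0.1, 1.3, -4.0]
grip_width: 0.0298
grasp_force: 35.4
```

Call:
jog_arm --motion '[{"x":0,"y":0,"z":0,"ax":0,"ay":0,"az":0},{"x":0,"y":0,"z":0,"ax":0,"ay":0,"az":0},{"x":0,"y":0,"z":0,"ax":0,"ay":0,"az":0},{"x":0,"y":0,"z":0,"ax":0,"ay":0,"az":0},{"x":0,"y":0,"z":0,"ax":0,"ay":0,"az":0}]'

```text
time_s: 11.55
tool_pos: [0.4988, 0.0619, 0.2823]
tool_rot: [180.0, 0.0, 169.9]
force: [0.1, 0.1, -3.7]
grip_width: 0.0292
grasp_force: 35.4
```

Meter weight is about 4.3 N. I expect a sink of about 73 mm, to a saddle height of about 0.20. Now I check the alignment before going over the tip.

```bash
python3 - <<'E'
from h import *
s=env.camera_params('scene');w=env.camera_params('wrist')
a=env.read_camera('scene')[:,:,::-1].copy();b=env.read_camera('wrist')[:,:,::-1].copy()
pts={'tip':[.565,.051,.2937],'sad':[.5773,.0488,.274],'bail':[.4988,.0619,.300],'bend':[.6165,.0417,.268]}
for n,X in pts.items(): print(n,proj(s,X),proj(w,X))
def c(im,p,n,W,z): 
  x,y=int(p[0])-n//2,int(p[1])-n//2; x=np.clip(x,0,559-n);y=np.clip(y,0,419-n);print('crop',x,y)
  return cv2.resize(im[y:y+n,x:x+n],(W,W),interpolation=cv2.INTER_CUBIC)
cv2.imwrite('pics/c6.png',np.hstack([c(a,proj(s,pts['tip'])-[0,5],70,400,0),c(b,(280,300),240,400,0)]))
E
```

```text
tip [328.27183694 165.01679246] [282.42353813 331.58141467]
sad [327.39583506 175.37585111] [282.2985665  327.63776136]
bail [329.02273175 144.31127752] [281.15210014 250.41383956]
bend [326.51808006 189.59345016] [282.1100703  361.92362788]
crop 293 125
crop 160 179
```

View pics/c6.png

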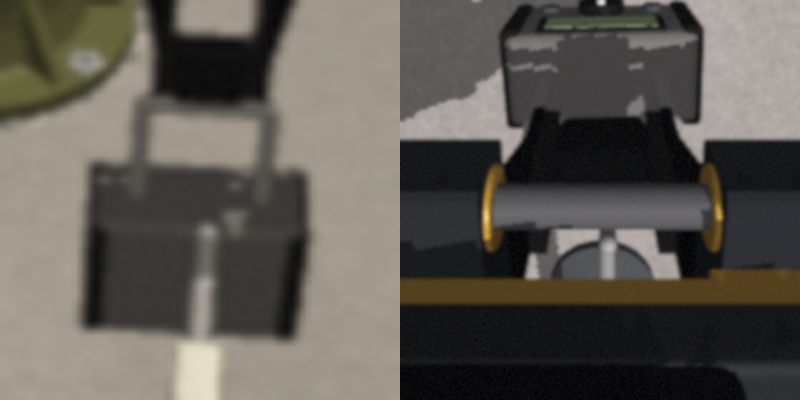

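Everything lines up. In the scene crop the tip is at (329.1,164.9) against 328.3,165.0 predicted, and the crossbar underside is at (328.9,144.6). Lateral error is about 1 mm. I'll advance over the tip.

Call:
jog_arm --motion '[{"x":-1.0,"y":0,"z":0,"ax":0,"ay":0,"az":0},{"x":-1.3,"y":0,"z":0,"ax":0,"ay":0,"az":0},{"x":-1.3,"y":0,"z":0,"ax":0,"ay":0,"az":0},{"x":-1.0,"y":0,"z":0,"ax":0,"ay":0,"az":0},{"x":-0.5,"y":0,"z":0,"ax":0,"ay":0,"az":0}]'

```text
time_s: 12.15
tool_pos: [0.5503, 0.0535, 0.2816]
tool_rot: [-179.9, -0.0, 170.0]
force: [-0.0, -0.2, -4.1]
grip_width: 0.0294
grasp_force: 35.1
```

Call:
jog_arm --motion '[{"x":-0.5,"y":0,"z":0,"ax":0,"ay":0,"az":0},{"x":-0.5,"y":0,"z":0,"ax":0,"ay":0,"az":0},{"x":-0.5,"y":0,"z":0,"ax":0,"ay":0,"az":0},{"x":-0.5,"y":0,"z":0,"ax":0,"ay":0,"az":0},{"x":-0.4,"y":0,"z":0,"ax":0,"ay":0,"az":0}]'

```text
time_s: 12.65
tool_pos: [0.573, 0.0497, 0.2822]
tool_rot: [180.0, 0.0, 170.0]
force: [-0.6, 0.2, -5.2]
grip_width: 0.0296
grasp_force: 35.4
```

Call:
jog_arm --motion '[{"x":0,"y":0,"z":0,"ax":0,"ay":0,"az":0},{"x":-0.2,"y":0,"z":0.3,"ax":0,"ay":0,"az":0},{"x":-0.2,"y":0,"z":0.3,"ax":0,"ay":0,"az":0},{"x":0,"y":0,"z":0.3,"ax":0,"ay":0,"az":0},{"x":0,"y":0,"z":0.2,"ax":0,"ay":0,"az":0}]'

```text
time_s: 13.15
tool_pos: [0.5763, 0.0491, 0.2706]
tool_rot: [-180.0, -0.0, 170.0]
force: [0.3, 0.7, -3.5]
grip_width: 0.0298
grasp_force: 35.4
```

Call:
jog_arm --motion '[{"x":0,"y":0,"z":0.3,"ax":0,"ay":0,"az":0},{"x":0,"y":0,"z":0.3,"ax":0,"ay":0,"az":0},{"x":0,"y":0,"z":0.3,"ax":0,"ay":0,"az":0},{"x":0,"y":0,"z":0.3,"ax":0,"ay":0,"az":0},{"x":0,"y":0,"z":0.2,"ax":0,"ay":0,"az":0}]'

```text
time_s: 13.65
tool_pos: [0.5765, 0.0491, 0.2568]
tool_rot: [-180.0, -0.0, 170.0]
force: [0.0, -0.4, -4.6]
grip_width: 0.0297
grasp_force: 35.4
```

Call:
jog_arm --motion '[{"x":0.05,"y":0,"z":0.2,"ax":0,"ay":0,"az":0},{"x":0.05,"y":0,"z":0.2,"ax":0,"ay":0,"az":0},{"x":0.05,"y":0,"z":0.2,"ax":0,"ay":0,"az":0},{"x":0.05,"y":0,"z":0.2,"ax":0,"ay":0,"az":0},{"x":0.05,"y":0,"z":0.2,"ax":0,"ay":0,"az":0}]'

```text
time_s: 14.15
tool_pos: [0.5743, 0.0495, 0.2472]
tool_rot: [180.0, 0.0, 170.0]
force: [1.1, 0.6, -3.7]
grip_width: 0.0299
grasp_force: 35.4
```

Call:
jog_arm --motion '[{"x":0.05,"y":0,"z":0.3,"ax":0,"ay":0,"az":0},{"x":0.05,"y":0,"z":0.3,"ax":0,"ay":0,"az":0},{"x":0.05,"y":0,"z":0.3,"ax":0,"ay":0,"az":0},{"x":0.05,"y":0,"z":0.3,"ax":0,"ay":0,"az":0},{"x":0.05,"y":0,"z":0.3,"ax":0,"ay":0,"az":0}]'

```text
time_s: 14.65
tool_pos: [0.5715, 0.05, 0.2319]
tool_rot: [180.0, -0.0, 170.0]
force: [0.4, 0.3, -2.0]
grip_width: 0.0295
grasp_force: 35.4
```

The load is moving to the arm as expected: -2.0 N at a saddle height of about 0.25. Continue.

Call:
jog_arm --motion '[{"x":0.05,"y":0,"z":0.4,"ax":0,"ay":0,"az":0},{"x":0.05,"y":0,"z":0.4,"ax":0,"ay":0,"az":0},{"x":0.05,"y":0,"z":0.4,"ax":0,"ay":0,"az":0},{"x":0.05,"y":0,"z":0.4,"ax":0,"ay":0,"az":0},{"x":0.05,"y":0,"z":0.4,"ax":0,"ay":0,"az":0}]'

```text
time_s: 15.15
tool_pos: [0.5691, 0.0505, 0.2119]
tool_rot: [180.0, -0.0, 170.0]
force: [-1.1, 0.0, -1.3]
grip_width: 0.0293
grasp_force: 35.1
```

Call:
jog_arm --motion '[{"x":0.02,"y":0,"z":0.4,"ax":0,"ay":0,"az":0},{"x":0.02,"y":0,"z":0.4,"ax":0,"ay":0,"az":0},{"x":0.02,"y":0,"z":0.4,"ax":0,"ay":0,"az":0},{"x":0.02,"y":0,"z":0.4,"ax":0,"ay":0,"az":0},{"x":0.02,"y":0,"z":0.4,"ax":0,"ay":0,"az":0}]'

```text
time_s: 15.65
tool_pos: [0.5682, 0.0507, 0.1919]
tool_rot: [180.0, -0.0, 170.0]
force: [-1.9, 0.6, -0.6]
grip_width: 0.0295
grasp_force: 35.2
```

Call:
jog_arm --motion '[{"x":0,"y":0,"z":0,"ax":0,"ay":0,"az":0},{"x":0,"y":0,"z":0,"ax":0,"ay":0,"az":0},{"x":0,"y":0,"z":0,"ax":0,"ay":0,"az":0},{"x":0,"y":0,"z":0,"ax":0,"ay":0,"az":0},{"x":0,"y":0,"z":0,"ax":0,"ay":0,"az":0}]'

```text
time_s: 16.15
tool_pos: [0.5683, 0.0506, 0.1923]
tool_rot: [180.0, 0.0, 170.0]
force: [-1.6, -1.0, 0.1]
grip_width: 0.0298
grasp_force: 35.2
```

```bash
python3 - <<'E'
from h import *
f=[]
for i in range(16): f.append(env.get_obs()['force']); env.read_camera('top')
print(np.mean(f,0),np.std(f,0),env.get_obs()['tool_pos'])
E
```

```text
[-2.3995472   0.55485263 -0.47606548] [0.7744949  0.71997736 0.51066265] [0.5682322  0.05060147 0.19218035]
```

Call:
jog_arm --motion '[{"x":0.05,"y":0,"z":0.2,"ax":0,"ay":0,"az":0},{"x":0.05,"y":0,"z":0.2,"ax":0,"ay":0,"az":0},{"x":0.05,"y":0,"z":0.2,"ax":0,"ay":0,"az":0},{"x":0.05,"y":0,"z":0.2,"ax":0,"ay":0,"az":0},{"x":0,"y":0,"z":0.1,"ax":0,"ay":0,"az":0}]'

```text
time_s: 17.45
tool_pos: [0.5672, 0.0506, 0.1834]
tool_rot: [180.0, 0.1, 170.0]
force: [3.1, 0.2, -0.1]
grip_width: 0.0297
grasp_force: 34.8
```

```bash
cat > f.py <<'E'
from h import *
f=[]
for i in range(16): f.append(env.get_obs()['force']); env.read_camera('top')
print(np.mean(f,0),np.std(f,0),env.get_obs()['tool_pos'],env.get_obs()['wrist_torque'])
E
python3 f.py
```

```text
[ 2.49257067 -0.63648441 -0.37154805] [0.41829849 0.47861513 0.45442325] [0.56627433 0.05078683 0.1832017 ] [-0.21963237 -0.66302771 -0.00070345]
```

Call:
jog_arm --motion '[{"x":-0.1,"y":0,"z":0.2,"ax":0,"ay":0,"az":0},{"x":0,"y":0,"z":0.2,"ax":0,"ay":0,"az":0},{"x":0,"y":0,"z":0.2,"ax":0,"ay":0,"az":0},{"x":0,"y":0,"z":0.1,"ax":0,"ay":0,"az":0},{"x":0,"y":0,"z":0,"ax":0,"ay":0,"az":0}]'

```text
time_s: 18.75
tool_pos: [0.5667, 0.0508, 0.1758]
tool_rot: [-180.0, -0.1, 170.0]
force: [-0.3, -0.6, 0.3]
grip_width: 0.0296
grasp_force: 35.1
```

```bash
python3 f.py
```

```text
[-1.28115777 -0.78431904  0.02223399] [0.52962328 0.49297609 0.39616556] [0.56699988 0.05083742 0.17609437] [-0.19346547  0.57760477 -0.01698755]
```

Call:
jog_arm --motion '[{"x":0.05,"y":-0.05,"z":0.1,"ax":0,"ay":0,"az":0},{"x":0,"y":0,"z":0.1,"ax":0,"ay":0,"az":0},{"x":0,"y":0,"z":0,"ax":0,"ay":0,"az":0},{"x":0,"y":0,"z":0,"ax":0,"ay":0,"az":0},{"x":0,"y":0,"z":0,"ax":0,"ay":0,"az":0}]'

```text
time_s: 20.05
tool_pos: [0.5669, 0.0507, 0.1743]
tool_rot: [180.0, 0.0, 170.0]
force: [-0.6, -0.6, 0.0]
grip_width: 0.03
grasp_force: 35.1
```

```bash
python3 f.py
```

```text
[-0.19493889  0.96977362 -0.05106724] [0.50613578 0.61640793 0.41288075] [0.56677775 0.05032065 0.1742301 ] [ 0.29274571  0.06092185 -0.01753128]
```

Arm and meter are at rest and the net wrist force is about zero, so the hook carries everything. Now I relax the grip gradually, then open.

Call:
jog_arm --motion '[{"x":0,"y":0.02,"z":0,"ax":0,"ay":0,"az":0},{"x":0,"y":0,"z":0,"ax":0,"ay":0,"az":0},{"x":0,"y":0,"z":0,"ax":0,"ay":0,"az":0},{"x":0,"y":0,"z":0,"ax":0,"ay":0,"az":0},{"x":0,"y":0,"z":0,"ax":0,"ay":0,"az":0}]' --squeeze 10

```text
time_s: 21.35
tool_pos: [0.5668, 0.0504, 0.1742]
tool_rot: [-180.0, 0.0, 170.0]
force: [-0.0, 0.7, -0.2]
grip_width: 0.03
grasp_force: 9.9
```

Call:
jog_arm --motion '[{"x":0,"y":0,"z":0,"ax":0,"ay":0,"az":0},{"x":0,"y":0,"z":0,"ax":0,"ay":0,"az":0},{"x":0,"y":0,"z":0,"ax":0,"ay":0,"az":0},{"x":0,"y":0,"z":0,"ax":0,"ay":0,"az":0},{"x":0,"y":0,"z":0,"ax":0,"ay":0,"az":0}]' --squeeze 3

```text
time_s: 21.85
tool_pos: [0.5667, 0.0504, 0.1742]
tool_rot: [-180.0, 0.0, 170.0]
force: [0.1, 0.5, 0.2]
grip_width: 0.0302
grasp_force: 3.0
```

```bash
python3 f.py; python3 - <<'E'
from h import *
s=env.camera_params('scene');w=env.camera_params('wrist')
a=env.read_camera('scene')[:,:,::-1]
P=proj(s,[.5668,.0503,.192]);x,y=int(P[0])-35,int(P[1])-35;print(P,x,y)
b=lambda im:(255*np.clip(im/160.,0,1)**.7).astype(np.uint8)
cv2.imwrite('pics/c7.png',cv2.resize(b(a[y:y+70,x:x+70]),(560,560),interpolation=cv2.INTER_CUBIC))
E
```

```text
[ 0.48189927 -0.23726619  0.00977707] [0.57006053 0.63399469 0.58841974] [0.56671641 0.05045452 0.17418203] [-5.99385239e-02 -4.43636721e-02 -3.35842246e-05]
[324.76784625 197.81797186] 289 162
```

View pics/c7.png

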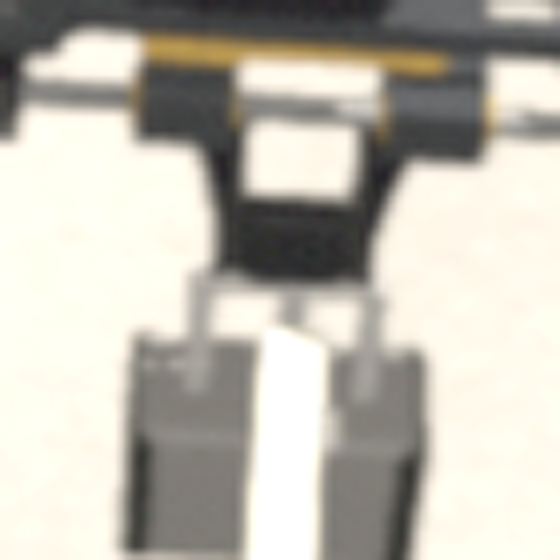

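The picture shows the crossbar at (285,285) sitting on the hook bar at (295,300), with the case below the beam and upright. Wrist forces are near zero. I release in small steps.

Call:
jog_arm --motion '[{"x":0,"y":0,"z":0,"ax":0,"ay":0,"az":0},{"x":0,"y":0,"z":0,"ax":0,"ay":0,"az":0},{"x":0,"y":0,"z":0,"ax":0,"ay":0,"az":0},{"x":0,"y":0,"z":0,"ax":0,"ay":0,"az":0},{"x":0,"y":0,"z":0,"ax":0,"ay":0,"az":0}]' --claw -0.1

```text
time_s: 23.2
tool_pos: [0.5667, 0.0506, 0.1741]
tool_rot: [180.0, -0.0, 170.0]
force: [-0.3, -0.2, 0.7]
grip_width: 0.0388
grasp_force: 0.0
```

Call:
jog_arm --motion '[{"x":0,"y":0,"z":0,"ax":0,"ay":0,"az":0},{"x":0,"y":0,"z":0,"ax":0,"ay":0,"az":0},{"x":0,"y":0,"z":0,"ax":0,"ay":0,"az":0},{"x":0,"y":0,"z":0,"ax":0,"ay":0,"az":0},{"x":0,"y":0,"z":0,"ax":0,"ay":0,"az":0}]' --claw 0.4

```text
time_s: 23.7
tool_pos: [0.5667, 0.0505, 0.1742]
tool_rot: [180.0, 0.0, 170.0]
force: [0.1, 0.2, 0.1]
grip_width: 0.0601
grasp_force: 0.0
```

Call:
jog_arm --motion '[{"x":0,"y":0,"z":0,"ax":0,"ay":0,"az":0},{"x":0,"y":0,"z":0,"ax":0,"ay":0,"az":0},{"x":0,"y":0,"z":0,"ax":0,"ay":0,"az":0},{"x":0,"y":0,"z":-0.5,"ax":0,"ay":0,"az":0},{"x":0,"y":0,"z":-0.5,"ax":0,"ay":0,"az":0}]'

```text
time_s: 24.2
tool_pos: [0.5667, 0.0505, 0.1845]
tool_rot: [-180.0, -0.0, 170.0]
force: [-0.5, -0.1, 0.2]
grip_width: 0.061
grasp_force: 0.0
```

Call:
jog_arm --motion '[{"x":0,"y":0,"z":-1,"ax":0,"ay":0,"az":0},{"x":0,"y":0,"z":-2,"ax":0,"ay":0,"az":0},{"x":0,"y":0,"z":-2,"ax":0,"ay":0,"az":0},{"x":0,"y":0,"z":-2,"ax":0,"ay":0,"az":0},{"x":0,"y":0,"z":-2,"ax":0,"ay":0,"az":0}]'

```text
time_s: 24.7
tool_pos: [0.5668, 0.0505, 0.2761]
tool_rot: [180.0, 0.1, 170.0]
force: [-0.9, -1.1, -0.0]
grip_width: 0.061
grasp_force: 0.0
```

Call:
jog_arm --motion '[{"x":0,"y":0,"z":-2,"ax":0,"ay":0,"az":0},{"x":0,"y":0,"z":-2,"ax":0,"ay":0,"az":0},{"x":0,"y":0,"z":0,"ax":0,"ay":0,"az":0},{"x":0,"y":0,"z":0,"ax":0,"ay":0,"az":0},{"x":0,"y":0,"z":0,"ax":0,"ay":0,"az":0}]'

```text
time_s: 25.2
tool_pos: [0.5662, 0.0505, 0.3133]
tool_rot: [-180.0, -0.1, 170.0]
force: [-0.1, -0.9, 0.3]
grip_width: 0.0606
grasp_force: 0.0
```

```bash
python3 - <<'E'
from h import *
c=lambda:env.read_camera('scene')[155:280,270:380].astype(int)
p=c()
for k in range(5):
    for _ in range(9): env.read_camera('top')
    q=c(); d=abs(q-p).max(2); print(round(env.get_obs()['time_s'],2),(d>40).sum(),d.max()); p=q
i=cv2.imread('pics/c7.png')
# dark grip block location now
g=p.max(2);s=env.camera_params('scene');P=proj(s,[.5668,.0503,.214]);print('grip pred',P)
x,y=int(P[0])-270,int(P[1])-155
m=(g[y-12:y+12,x-20:x+20]<45);ys,xs=np.nonzero(m);print(xs.mean()+x-20+270,ys.mean()+y-12+155,len(xs))
E
```

```text
25.75 0 26
26.25 0 4
26.75 0 4
27.25 0 4
27.75 0 5
grip pred [325.43778524 191.28814613]
325.00961538461536 191.65384615384616 104
```

The scene is still, and the meter hangs where predicted: grip at (325.0,191.7) against (325.4,191.3).

```bash
python3 -c "
from cell import env
print(env.sign_off())"
```

```text
the job is handed in; nothing more can be done
None
```

The meter is hanging on the swing arm's hook, released and at rest, and the job is handed in; the sign-off returned no verdict.

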